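Mount the right-length tube spacer in the spring clamp jig

TASK

Of the four look-alike aluminium tube spacers, pick the one whose length suits the spring clamp jig standing on the black rubber mat, and mount it there: one end tucked under the lip of the sprung jaw, the tube lying flat on the jig's base, centred across it, and held by the jaw squarely against the fixed stop. Push the jaw back gently, never ramming it hard against the end of its travel, and leave the other spacers and everything else on the bench where they are.

Things in the scene. Friction and masses are not known exactly. Their poses are not given: they have to be found in the camera images.
- mat: Thin black rubber mat, 170 x 310 x 2 mm, lying flat; origin at the centre of its underside. The jig in use is the one standing on it (jig origin within 30 mm of the mat's origin in plan); the other two jigs are parked at the back of the table.
- tube_a: Aluminium square-tube spacer, 96 mm long, 30 x 30 mm section, about 86 g, lying on the bench. Origin at the centre of its underside, x along its length, z up.
- tube_a_center (a point): The middle of the 96 mm tube (15 mm above its underside).
- tube_b: Aluminium square-tube spacer, 112 mm long, 30 x 30 mm section, about 100 g, lying on the bench. Origin at the centre of its underside, x along its length, z up.
- tube_b_center (a point): The middle of the 112 mm tube (15 mm above its underside).
- tube_c: Aluminium square-tube spacer, 128 mm long, 30 x 30 mm section, about 115 g, lying on the bench. Origin at the centre of its underside, x along its length, z up.
- tube_c_center (a point): The middle of the 128 mm tube (15 mm above its underside).
- tube_d: Aluminium square-tube spacer, 144 mm long, 30 x 30 mm section, about 129 g, lying on the bench. Origin at the centre of its underside, x along its length, z up.
- tube_d_center (a point): The middle of the 144 mm tube (15 mm above its underside).
- jig_a: Spring clamp jig for the 96 mm tube, fixed. Origin at bench level under the seat's middle (where the mounted tube's middle belongs), z up, x from sprung jaw (-x) to fixed stop (+x). In mm: base plate 70 wide, 12 high, x -114 to 70. Stop: 44 wide, 14 high above the base top, face at x 48. Spring housing behind the jaw: 34 above the base, x -112 to -88.
- jaw_a: Sprung jaw of jig_a, 40 mm wide, axes as the jig's; origin at the foot of its face, on the base top. At rest at jig x -42 mm (gap to stop 90); pushes back up to 16 mm towards -x (spring 4 N at rest, 7 N holding the tube, 12 N at the end). Its lip overhangs the face 13 mm, underside 40, top 49 mm above the base: the tube must go in tilted, this end first, other end above the stop.
- jig_b: Spring clamp jig for the 112 mm tube, fixed. Origin at bench level under the seat's middle (where the mounted tube's middle belongs), z up, x from sprung jaw (-x) to fixed stop (+x). In mm: base plate 70 wide, 12 high, x -122 to 78. Stop: 44 wide, 14 high above the base top, face at x 56. Spring housing behind the jaw: 34 above the base, x -120 to -96.
- jaw_b: Sprung jaw of jig_b, 40 mm wide, axes as the jig's; origin at the foot of its face, on the base top. At rest at jig x -50 mm (gap to stop 106); pushes back up to 16 mm towards -x (spring 4 N at rest, 7 N holding the tube, 12 N at the end). Its lip overhangs the face 13 mm, underside 40, top 49 mm above the base: the tube must go in tilted, this end first, other end above the stop.
- jig_c: Spring clamp jig for the 128 mm tube, fixed. Origin at bench level under the seat's middle (where the mounted tube's middle belongs), z up, x from sprung jaw (-x) to fixed stop (+x). In mm: base plate 70 wide, 12 high, x -130 to 86. Stop: 44 wide, 14 high above the base top, face at x 64. Spring housing behind the jaw: 34 above the base, x -128 to -104.
- jaw_c: Sprung jaw of jig_c, 40 mm wide, axes as the jig's; origin at the foot of its face, on the base top. At rest at jig x -58 mm (gap to stop 122); pushes back up to 16 mm towards -x (spring 4 N at rest, 7 N holding the tube, 12 N at the end). Its lip overhangs the face 13 mm, underside 40, top 49 mm above the base: the tube must go in tilted, this end first, other end above the stop.
- jar: Small jar, 48 mm wide, 70 mm high; a bystander. Origin at its underside.
- mug: White mug, 80 mm wide, 90 mm high; a bystander. Origin at its underside.
- screwdriver: Screwdriver lying flat; a bystander. Origin at its underside.
- wrench: Wrench lying flat; a bystander. Origin at its underside.
- tape_roll: Cardboard ring (tape core), 90 mm wide, 25 mm high; a bystander. Origin at its underside.
- spray: White bottle, 60 mm wide, 190 mm high; a bystander. Origin at its underside.
- brush: Brush lying flat; a bystander. Origin at its underside.
There are look-alikes about, which are no part of the job. What is shaped like the tube_b but yellow is not meant.

How it is judged:
At the end, for the whole second after the job is handed in: The tube that belongs to the jig on the mat (96, 112 or 128 mm) lies still in that jig: its middle within 4 mm of the seat's middle along the jig, 9 mm across it and 3 mm in height, parallel to the jig within 0.08 rad, with the jaw pushed back at least 3 mm from its rest position by the tube (((horizontal distance between jig_a and mat below 0.08 m and x of tube_a_center in the frame of jig_a between -0.004 and 0.004 m and y of tube_a_center in the frame of jig_a between -0.009 and 0.009 m and z of tube_a_center in the frame of jig_a between 0.024 and 0.03 m and angle between the x axis of tube_a and the x axis of jig_a, either way round below 0.08 rad and x of jaw_a in the frame of jig_a below -0.045 m and linear speed of tube_a below 0.02 m/s and angular speed of tube_a below 0.2 rad/s) or (horizontal distance between jig_b and mat below 0.08 m and x of tube_b_center in the frame of jig_b between -0.004 and 0.004 m and y of tube_b_center in the frame of jig_b between -0.009 and 0.009 m and z of tube_b_center in the frame of jig_b between 0.024 and 0.03 m and angle between the x axis of tube_b and the x axis of jig_b, either way round below 0.08 rad and x of jaw_b in the frame of jig_b below -0.053 m and linear speed of tube_b below 0.02 m/s and angular speed of tube_b below 0.2 rad/s) or (horizontal distance between jig_c and mat below 0.08 m and x of tube_c_center in the frame of jig_c between -0.004 and 0.004 m and y of tube_c_center in the frame of jig_c between -0.009 and 0.009 m and z of tube_c_center in the frame of jig_c between 0.024 and 0.03 m and angle between the x axis of tube_c and the x axis of jig_c, either way round below 0.08 rad and x of jaw_c in the frame of jig_c below -0.061 m and linear speed of tube_c below 0.02 m/s and angular speed of tube_c below 0.2 rad/s))); the robot touches nothing.
It fails at once if a jaw is loaded with more than 25 N (contact force between any of jaw_a, jaw_b, jaw_c and anything else above 25 N).
It fails at once if a spacer other than the right one is moved by more than 30 mm ((horizontal distance between jig_a and mat below 0.08 m and distance of any of tube_b, tube_c, tube_d from where it was at the start of the episode above 0.03 m) or (horizontal distance between jig_b and mat below 0.08 m and distance of any of tube_a, tube_c, tube_d from where it was at the start of the episode above 0.03 m) or (horizontal distance between jig_c and mat below 0.08 m and distance of any of tube_a, tube_b, tube_d from where it was at the start of the episode above 0.03 m)).
It fails at once if a bystander is moved by more than 30 mm (distance of any of jar, mug, screwdriver, wrench, tape_roll, spray, brush from where it was at the start of the episode above 0.03 m).
It also fails if it takes over 43 s, if anything falls off the work surface, if the arm or the gripper's body presses on something with over 40 N, if the wrist force passes 120 N, or if a joint passes its speed limit or range.

ROBOT

A 7-joint arm with a two-finger parallel gripper is mounted at the origin on the work surface. World frame = base frame: x ahead of the robot, y to its left, z up, the work surface at z = 0. Lengths are in m, angles in rad, forces in N, time in s.
With the tool pointing down it reaches from about 0.35 to 0.775 m from the base axis. Payload 3.1 kg.
Tool frame: the origin (TCP) lies between the finger pads; the fingertips stand 8 mm ahead of it and the grasp point (between the pads) lies 11 mm behind it; z points along the fingers, x is the direction in which the jaws open and shut, and the axes are right-handed (so a half turn about z gives the same grasp; the last joint's range is limited). The gripper opens to 85 mm and grips with 20 to 120 N. Pads are 22 mm wide; open, the fingers measure 114 mm over their backs; the gripper's body (76 mm by 85 mm) begins 54 mm behind the grasp point. The pads swing forward as they close: fully open they stand 13 mm farther back than shut.
Start: joints at [1.072, 0.311, 0.014, 1.512, -0.004, 1.319, -0.027], TCP at [0.243, -0.494, 0.239] pointing down, gripper open.
Joint ranges: [-2.7, 2.7], [-0.3, 1.91], [-1.27, 1.3], [0.12, 2.57], [-1.44, 4.58], [0.2, 2.03], [-3.05, 3.05]. Speed limits (rad/s): [2.79, 2.79, 3.14, 3.14, 3.14, 3.14, 3.14].

INTERFACE

Orientations are given as a 3x3 rotation matrix whose columns are the frame's x, y, z axes.
In Python, from rig import ctrl gives the robot as it stands.
- The arm moves only by the tool arm_command, never from a script. Its argument "rows" is text: rows parted by semicolons, each of 5 numbers parted by spaces: the shift along the tool's x, y, z in units of 50 mm (1.0 is 50 mm), then the turn about the tool's z in units of 5 degrees (1.0 is 5 degrees), then the closure, from 0 (fully open) to 1 (shut). A call has 1 to 12 rows; each row is the pose to reach, as a shift and turn from the pose commanded when the call began, along the tool's axes at that moment; what a row does not reach only later rows make up. A row lasts 1/8 s, in which the tool goes at most 62.5 mm and 10.7 degrees, less where a joint would pass 70% of its speed; a pose out of reach is approached as far as the arm can. A call with a gripper value outside its range is refused whole. The fingers move at their own pace and stop on an object; "grip_force" is the grip in N (left out, the last holds). Time passes only in rows, so rows that repeat a pose let the fingers close. It gives the time, the measured TCP pose, the force and the opening at its end, in the units of the state.
- ctrl.observe(): the state, without advancing time (a new reading comes with each control period).
- ctrl.grab_frame(name): name is "scene" or "top" or "wrist"; returns a dict with "img" (400x640x3 uint8, red, green, blue), "fx", "fy", "cx", "cy" (pixels), "extrinsics" (4x4, takes a point from camera to world coordinates); the wrist camera has in their place "T_tool_cam" (4x4, takes a point from camera to tool coordinates, whose origin is the TCP and whose axes are the tool frame's). Camera axes: x right, y down, z forward; pixel columns grow to the right and rows downward; lengths in m; the calibration is good to about 2 mm. The wrist camera is an equidistant fisheye: a pixel r from the principal point sees the ray r / f radians off the axis. A picture is of the moment at which its call begins: read the wrist's pose just before it. There is no depth.
- ctrl.close_job(): hands the job in, once; it reports no verdict.
The state is a dict: "clock": time; "q": joint angles; "qvel": joint speeds; "tau": joint torques, N m; "tcp_pos": TCP position; "tool_rot": TCP orientation; "contact_force": force on the tool from outside, world axes, zero at the start; "torque": the same for the moment, N m; "gripper_width": finger opening in m.
Only numpy, scipy, OpenCV 4.12 (cv2) and the standard library are available. Lean on these libraries where they do the work, as an engineer would, in place of code of your own. Each camera call takes 0.05 s, during which the arm holds its last target.

## Working session

There is one attempt and no reset: what is moved stays moved. The work goes in short steps, Python scripts to look and compute and a tool call to move; the robot and the scene stay as the last step left them, time stands still between calls to the robot, and variables do not carry over. Pictures are saved under pics/ and viewed, and the job is handed in when it is done.

Besides the shell and the picture viewer there is one more tool, called after "Request:" as a command line: name --argument value ..., lists and objects as JSON in quotes. arm_command: Moves the arm, as the interface text tells. Its arguments: {"type":"object","properties":{"rows":{"type":"string"},"grip_force":{"type":"number"}},"required":["rows"]}

```bash
ls; mkdir -p pics; python3 - <<'E'
from rig import ctrl
import cv2,numpy as np
s=ctrl.observe(); print({k:np.round(v,3).tolist() for k,v in s.items()})
for n in ["scene","top","wrist"]:
    f=ctrl.grab_frame(n); cv2.imwrite(f"pics/{n}0.png",f["img"][:,:,::-1])
    print(n,f["fx"],f["cx"],f["cy"],np.round(f.get("extrinsics",f.get("T_tool_cam")),4).tolist())
    np.savez(f"{n}0.npz",**f)
E
```

```text
pics
{'clock': 0.0, 'q': [1.072, 0.312, 0.014, 1.513, -0.004, 1.319, -0.027], 'qvel': [-0.002, -0.002, 0.001, 0.001, 0.001, 0.001, -0.0], 'tau': [0.0, -37.991, 0.146, -23.059, 0.012, 0.014, 0.0], 'tcp_pos': [0.242, -0.493, 0.238], 'tool_rot': [[0.441, -0.897, -0.001], [-0.897, -0.441, 0.002], [-0.002, 0.0, -1.0]], 'contact_force': [0.126, -0.424, -0.417], 'torque': [-0.054, 0.003, 0.063], 'gripper_width': 0.086}
scene 366.3478048945575 323.3786431125582 203.7447999075344 [[0.7318, 0.3735, -0.5701, 1.0818], [0.6815, -0.4012, 0.612, -0.5508], [-0.0002, -0.8364, -0.5482, 0.5888], [0.0, 0.0, 0.0, 1.0]]
top 388.98755919328795 319.46616640051764 206.01405575382483 [[0.0174, -0.998, 0.0606, 0.4339], [-0.9998, -0.0176, -0.0021, 0.0465], [0.0032, -0.0605, -0.9982, 1.2906], [0.0, 0.0, 0.0, 1.0]]
wrist 309.70691628693146 317.71329362138124 195.91795309219006 [[1.0, -0.0002, 0.0005, -0.0004], [0.0, 0.9609, 0.2768, -0.0708], [-0.0006, -0.2768, 0.9609, -0.1351], [0.0, 0.0, 0.0, 1.0]]
```

View pics/scene0.png

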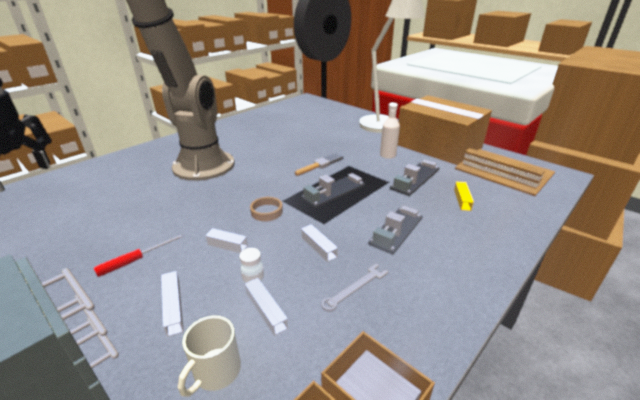

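View pics/top0.png

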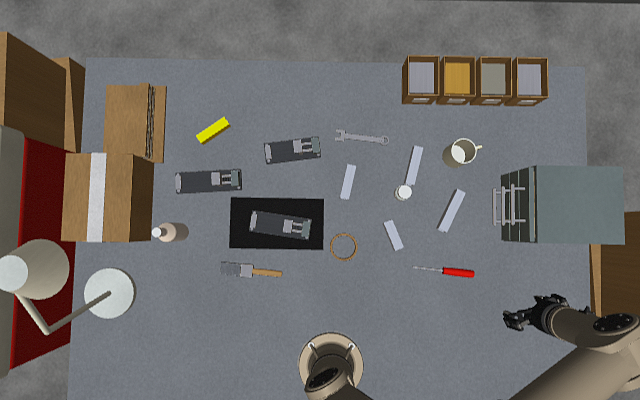

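View pics/wrist0.png

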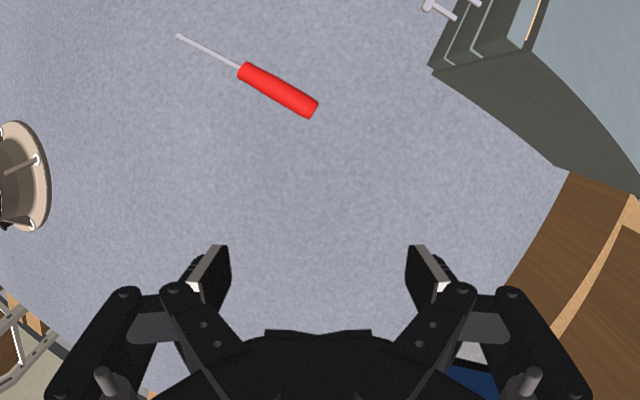

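The scene view shows the mat and jig at about (335,190). The top view shows the mat jig at (280,225) and four tubes at (348,182), (415,165), (393,235) and (451,211). The yellow look-alike is at (213,130). I'll zoom in next.

```bash
python3 - <<'E'
import cv2
im=cv2.imread("pics/top0.png")
cv2.imwrite("pics/t_jig.png",cv2.resize(im[185:260,220:340],None,fx=6.5,fy=6.5,interpolation=cv2.INTER_CUBIC))
cv2.imwrite("pics/t_tub.png",cv2.resize(im[135:260,325:485],None,fx=4.8,fy=4.8,interpolation=cv2.INTER_CUBIC))
im=cv2.imread("pics/scene0.png")
cv2.imwrite("pics/s_jig.png",cv2.resize(im[140:260,270:450],None,fx=4.4,fy=4.4,interpolation=cv2.INTER_CUBIC))
E
```

```text
(no output)
```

View pics/t_jig.png

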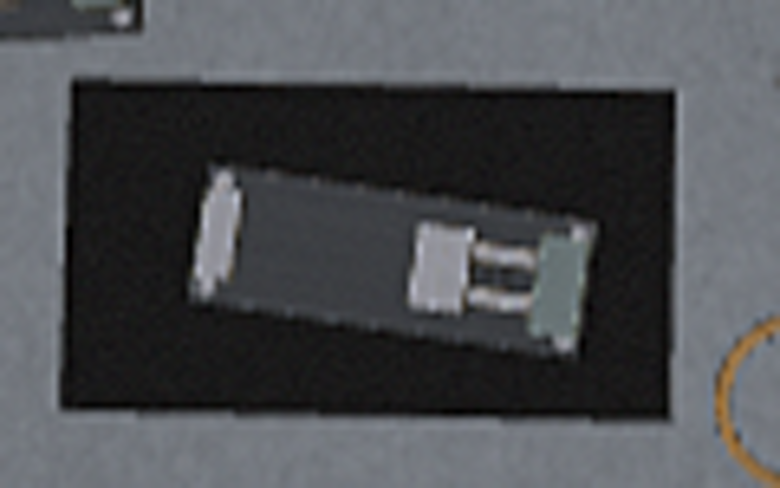

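View pics/t_tub.png

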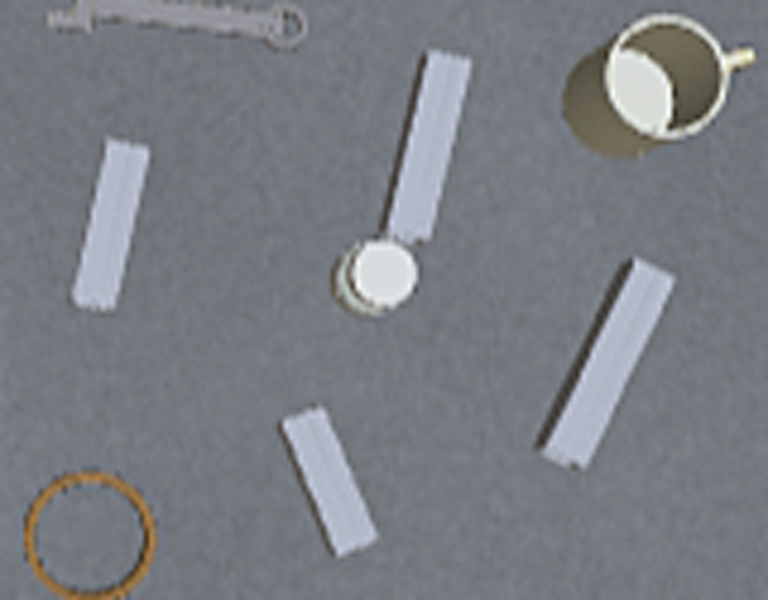

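View pics/s_jig.png

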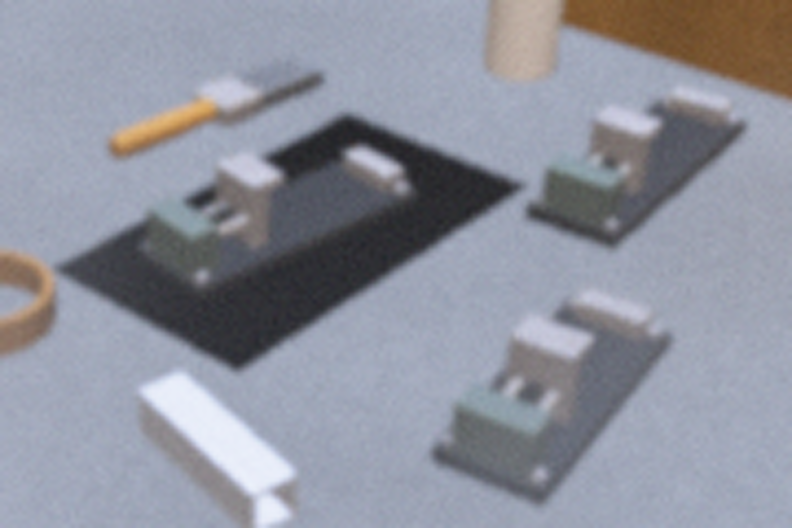

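```bash
cat > h.py <<'E'
import numpy as np,cv2
F=dict(np.load("top0.npz"))
def back(p,z,F=F):
    p=np.atleast_2d(np.array(p,float)); T=F["extrinsics"]
    d=np.c_[(p[:,0]-F["cx"])/F["fx"],(p[:,1]-F["cy"])/F["fy"],np.ones(len(p))]@T[:3,:3].T
    o=T[:3,3]; return o+d*((z-o[2])/d[:,2:3])
def proj(P,F=F):
    P=np.atleast_2d(P); T=F["extrinsics"]; c=(P-T[:3,3])@T[:3,:3]
    return np.c_[F["fx"]*c[:,0]/c[:,2]+F["cx"],F["fy"]*c[:,1]/c[:,2]+F["cy"]]
def un(p,s,off): return (np.array(p,float)+.5)/s-.5+np.array(off)
E
python3 - <<'E'
from h import *
# corner order: near the two ends
q=un([(213,166),(598,222),(575,355),(188,300)],6.5,(220,185))
B=back(q,.012)
stopmid=(B[0]+B[3])/2; jawmid=(B[1]+B[2])/2
print("jig L",np.linalg.norm(stopmid-jawmid),"W",np.linalg.norm(B[0]-B[3]),np.linalg.norm(B[1]-B[2]))
d=(stopmid-jawmid)/np.linalg.norm(stopmid-jawmid); print("dir",d,np.arctan2(d[1],d[0]), stopmid,jawmid)
im=cv2.imread("pics/top0.png"); 
M=back(un([(75,80),(675,92),(670,420),(62,410)],6.5,(220,185)),.002); print("mat",M.mean(0),np.linalg.norm(M[0]-M[1]))
# tubes via segmentation
for n,c in dict(t1=(348,182),t2=(415,165),t3=(393,235),t4=(451,211)).items():
    r=im[c[1]-32:c[1]+33,c[0]-32:c[0]+33].astype(int)
    m=((r.min(2)>145)&(r[:,:,0]>r[:,:,2]+8)).astype(np.uint8)
    k,l,st,ce=cv2.connectedComponentsWithStats(m); i=l[32,32]
    if i==0: i=1+np.argmax(st[1:,4])
    ys,xs=np.where(l==i); pts=np.c_[xs+c[0]-32,ys+c[1]-32].astype(np.float32)
    W=back(pts,.03)[:,:2]
    rect=cv2.minAreaRect((W*1000).astype(np.float32)); print(n,len(xs),rect)
    mu=W.mean(0);u,s,v=np.linalg.svd(W-mu); a=v[0]; print("  mean",mu,"ang",np.arctan2(a[1],a[0]),"len",s[0]/np.sqrt(len(W))*np.sqrt(12),s[1]/np.sqrt(len(W))*np.sqrt(12))
E
```

```text
jig L 0.19703259462986192 W 0.06870792860257592 0.06799977928055
dir [0.12476652 0.99218613 0.        ] 1.445703816171505 [0.46007371 0.26963637 0.012     ] [0.43549064 0.07414336 0.012     ]
mat [0.45316672 0.18462389 0.002     ] 0.30663137526388135
t1 319 ((592.0194091796875, -46.71604919433594), (29.659534454345703, 114.99261474609375), 78.25808715820312)
  mean [ 0.59226141 -0.0466584 ] ang 2.9291948691224614 len 0.11452918610514036 0.029655019584372243
t2 362 ((647.1427001953125, -262.491455078125), (29.703121185302734, 134.74171447753906), 76.84632110595703)
  mean [ 0.64906348 -0.26281516] ang 2.9073605836208687 len 0.13115378250673437 0.029635117941632472
t3 282 ((421.9112548828125, -196.81903076171875), (98.05766296386719, 29.746726989746094), 23.158531188964844)
  mean [ 0.42159894 -0.19680081] ang -2.7360647788785992 len 0.09822052585240944 0.030015594601015758
t4 415 ((501.7920227050781, -385.6389465332031), (29.912445068359375, 148.1182861328125), 64.52662658691406)
  mean [ 0.50242868 -0.38574683] ang 2.694037273550322 len 0.14706858643264842 0.029835902414140567
```

Jig on the mat: its base is about 200 mm long after scale correction, so it is jig_b and needs the 112 mm tube.

Look-alikes in the top view, with measured lengths:
- (348,182): 114 mm, choose this one
- (415,165): 131 mm
- (393,235): 98 mm
- (451,211): 147 mm
- (213,130): yellow, not meant

All the lengths read about 2–3 mm long, so (348,182) is the 112 mm tube. I'll move above it and check close up.

Request:
arm_command --rows "-5 -10.1 0.8 7.7 0;-5 -10.1 0.8 7.7 0;-5 -10.1 0.8 7.7 0;-5 -10.1 0.8 7.7 0;-5 -10.1 0.8 7.7 0;-5 -10.1 0.8 7.7 0;-5 -10.1 0.8 7.7 0;-5 -10.1 0.8 7.7 0;-5 -10.1 0.8 7.7 0;-5 -10.1 0.8 7.7 0;-5 -10.1 0.8 7.7 0;-5 -10.1 0.8 7.7 0" --grip_force 30

```text
clock: 1.65
tcp_pos: [0.5848, -0.0484, 0.1989]
tool_rot: [[-0.215, -0.977, -0.001], [-0.977, 0.215, -0.002], [0.002, 0.001, -1.0]]
contact_force: [0.1, -0.3, -0.1]
gripper_width: 0.0854
```

```bash
cat >> h.py <<'E'
def wrays(p,f,s):
    # fisheye pixel -> world origin, dirs
    p=np.atleast_2d(np.array(p,float)); K=np.array([[f["fx"],0,f["cx"]],[0,f["fy"],f["cy"]],[0,0,1.]])
    x=(p[:,0]-f["cx"])/f["fx"];y=(p[:,1]-f["cy"])/f["fy"];r=np.hypot(x,y)+1e-12
    d=np.c_[np.sin(r)*x/r,np.sin(r)*y/r,np.cos(r)]
    T=np.array(f["T_tool_cam"]);R=np.array(s["tool_rot"]);o=R@T[:3,3]+np.array(s["tcp_pos"])
    return o,d@T[:3,:3].T@R.T
def wback(p,z,f,s):
    o,d=wrays(p,f,s); return o+d*((z-o[2])/d[:,2:3])
def wproj(P,f,s):
    P=np.atleast_2d(P);T=np.array(f["T_tool_cam"]);R=np.array(s["tool_rot"])
    c=((P-np.array(s["tcp_pos"]))@R-T[:3,3])@T[:3,:3]
    rr=np.hypot(c[:,0],c[:,1])+1e-12;th=np.arctan2(rr,c[:,2])
    return np.c_[f["fx"]*th*c[:,0]/rr+f["cx"],f["fy"]*th*c[:,1]/rr+f["cy"]]
def snap(name,cam="wrist"):
    from rig import ctrl
    s=ctrl.observe();f=ctrl.grab_frame(cam);cv2.imwrite(f"pics/{name}.png",f["img"][:,:,::-1])
    import pickle;pickle.dump((s,f),open(f"{name}.pkl","wb"));return s,f
def load(name):
    import pickle;return pickle.load(open(f"{name}.pkl","rb"))
E
python3 - <<'E'
from h import *
s,f=snap("w1")
print({k:np.round(s[k],3).tolist() for k in ["clock","q","tcp_pos","tool_rot","contact_force","gripper_width"]})
E
```

```text
{'clock': 1.65, 'q': [0.202, 0.421, -0.212, 1.464, 0.092, 1.267, -1.808], 'tcp_pos': [0.585, -0.048, 0.199], 'tool_rot': [[-0.215, -0.977, -0.001], [-0.977, 0.215, -0.002], [0.002, 0.001, -1.0]], 'contact_force': [0.123, -0.328, -0.078], 'gripper_width': 0.085}
```

View pics/w1.png

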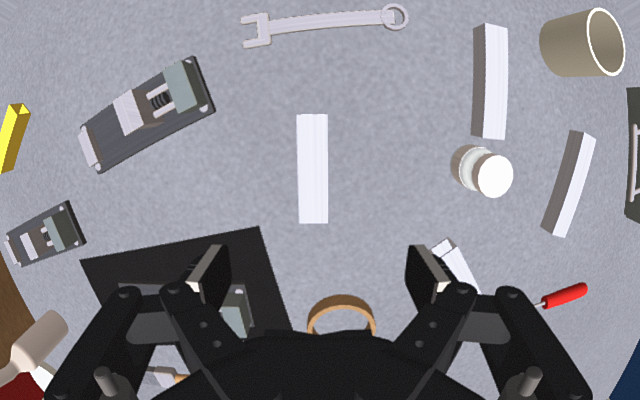

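The wrist view shows the plain silver tube at (312,168), with its ends at about y=114 and y=223. The jar and the other tubes are well clear. I'll measure it.

```bash
python3 - <<'E'
from h import *
s,f=load("w1")
im=cv2.imread("pics/w1.png")
m=(im[100:240,280:345].min(2)>200).astype(np.uint8)
k,l,st,ce=cv2.connectedComponentsWithStats(m); i=1+np.argmax(st[1:,4]); ys,xs=np.where(l==i)
W=wback(np.c_[xs+280,ys+100],.03,f,s)[:,:2]; rect=cv2.minAreaRect((W*1000).astype(np.float32)); print(rect)
c=np.array(rect[0])/1000; mu=W.mean(0); v=np.linalg.svd(W-mu,full_matrices=False)[2][0]; print(mu,v,np.arctan2(v[1],v[0]))
cv2.imwrite("pics/w1c.png",cv2.resize(im[90:240,270:360],None,fx=4,fy=4,interpolation=cv2.INTER_CUBIC))
E
```

```text
((595.220703125, -44.65193557739258), (30.235925674438477, 112.60430145263672), 77.94184112548828)
[ 0.59727706 -0.04541512] [-0.97802378  0.20849338] 2.9315584258370597
```

View pics/w1c.png

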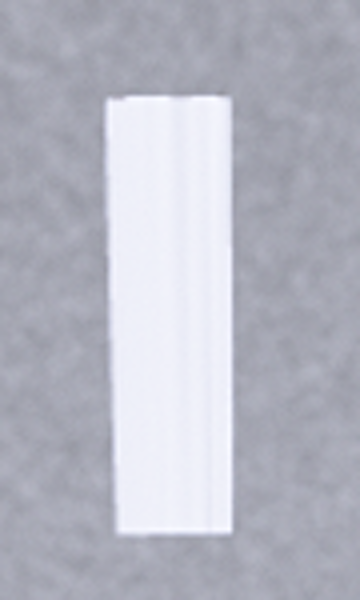

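This confirms the 112 mm tube: measured 112.6 mm, not yellow. I'll descend, gripping 6 mm towards the end that will go under the jaw.

Request:
arm_command --rows "-0.09 -0.05 1.2 0 0;-0.09 -0.05 2.2 0 0;-0.09 -0.05 3.0 0 0;-0.09 -0.05 3.5 0 0;-0.09 -0.05 3.7 0 0;-0.09 -0.05 3.7 0 0;-0.09 -0.05 3.7 0 0.5;-0.09 -0.05 3.7 0 1;-0.09 -0.05 3.7 0 1;-0.09 -0.05 3.7 0 1;-0.09 -0.05 3.7 0 1;-0.09 -0.05 3.7 0 1" --grip_force 30

```text
clock: 3.2
tcp_pos: [0.5897, -0.0427, 0.0152]
tool_rot: [[-0.213, -0.977, 0.002], [-0.977, 0.213, -0.0], [-0.0, -0.002, -1.0]]
contact_force: [-0.3, -0.2, 4.5]
gripper_width: 0.0293
```

```bash
python3 - <<'E'
from h import *
s,f=snap("w2")
print({k:np.round(s[k],4).tolist() for k in ["clock","q","tcp_pos","tool_rot","contact_force","gripper_width"]})
E
```

```text
{'clock': 3.2, 'q': [0.178, 0.6144, -0.1918, 1.6541, 0.1427, 0.8852, -1.8558], 'tcp_pos': [0.5897, -0.0427, 0.0152], 'tool_rot': [[-0.2134, -0.977, 0.0016], [-0.977, 0.2134, -0.0003], [-0.0001, -0.0016, -1.0]], 'contact_force': [-0.2571, -0.2146, 4.5481], 'gripper_width': 0.0293}
```

View pics/w2.png

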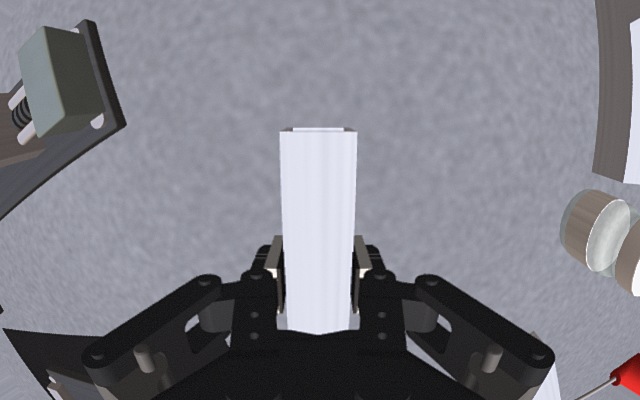

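```bash
python3 - <<'E'
from h import *
s,f=load("w2")
P=wback([(281,131),(357,131)],.03,f,s); R=s["tool_rot"]; print((P-s["tcp_pos"])@np.array(R))
E
```

```text
[[-0.01474327 -0.06212815 -0.01472919]
 [ 0.0147953  -0.06214467 -0.01473134]]
```

Request:
arm_command --rows "0 0 -1 0 1;0 0 -2 0 1;-0.3 1 -3 -2 1;-0.6 2 -3.7 -4 1;-1.05 3.46 -3.7 -6 1;-1.05 3.46 -3.7 -8 1;-1.05 3.46 -3.7 -10 1;-1.05 3.46 -3.7 -12 1;-1.05 3.46 -3.7 -14 1;-1.05 3.46 -3.7 -16 1;-1.05 3.46 -3.7 -18 1;-1.05 3.46 -3.7 -19 1"

```text
clock: 4.75
tcp_pos: [0.4304, 0.0456, 0.1985]
tool_rot: [[0.992, -0.124, -0.002], [-0.124, -0.992, 0.0], [-0.002, 0.0, -1.0]]
contact_force: [-0.3, -0.2, -1.5]
gripper_width: 0.0291
```

Request:
arm_command --rows "0 0 0 0 1;0 0 0 0 1"

```text
clock: 5.0
tcp_pos: [0.4308, 0.0456, 0.1989]
tool_rot: [[0.992, -0.129, -0.001], [-0.129, -0.992, -0.0], [-0.001, 0.0, -1.0]]
contact_force: [0.3, 0.4, -2.0]
gripper_width: 0.0294
```

```bash
python3 - <<'E'
from h import *
s,f=snap("w3")
print({k:np.round(s[k],4).tolist() for k in ["clock","q","tcp_pos","tool_rot","contact_force","gripper_width"]})
E
```

```text
{'clock': 5.0, 'q': [0.2977, 0.1301, -0.4849, 1.857, 0.0656, 1.171, -0.3383], 'tcp_pos': [0.4308, 0.0456, 0.1989], 'tool_rot': [[0.9917, -0.1286, -0.0009], [-0.1286, -0.9917, -0.0], [-0.0009, 0.0002, -1.0]], 'contact_force': [0.2533, 0.3511, -1.9827], 'gripper_width': 0.0294}
```

View pics/w3.png

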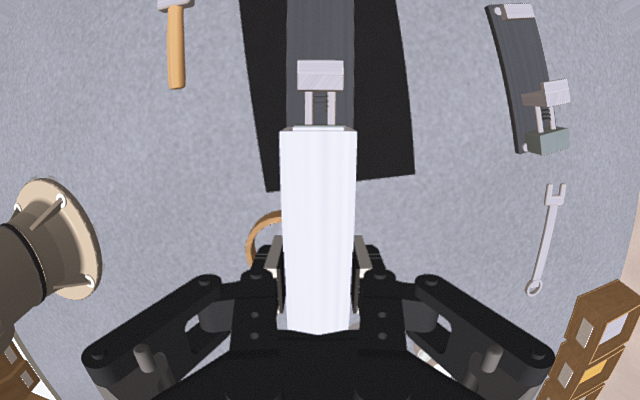

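```bash
python3 - <<'E'
from h import *
im=cv2.imread("pics/w3.png")
cv2.imwrite("pics/w3c.png",cv2.resize(im[0:140,250:400],None,fx=5,fy=4.2,interpolation=cv2.INTER_CUBIC))
E
```

```text
(no output)
```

View pics/w3c.png

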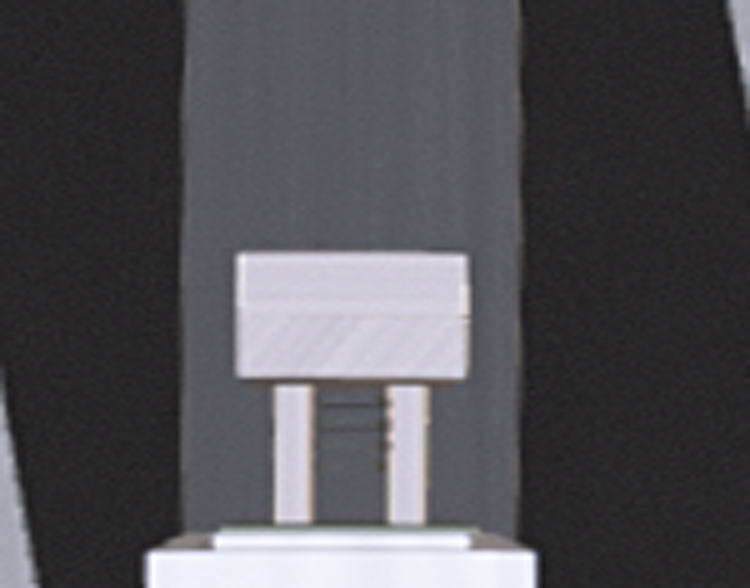

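```bash
python3 - <<'E'
from h import *
s,f=load("w3")
q=lambda L:(np.array(L,float)+.5)/[5,4.2]-.5+[250,0]
J=np.array([.4505,.1937,0]);a=1.4457
Rj=np.array([[np.cos(a),-np.sin(a),0],[np.sin(a),np.cos(a),0],[0,0,1]])
for n,L,z in [("lipfront",[(237,253),(468,253)],.061),("liprear",[(237,316),(468,316)],.061),("baseL",[(185,10),(183,200),(183,400)],.012),("baseR",[(522,10),(521,200),(518,400)],.012)]:
    P=wback(q(L),z,f,s); print(n,np.round((P-J)@Rj*1000,1).tolist(), np.round((P-s["tcp_pos"])@np.array(s["tool_rot"])*1000,1).tolist())
# check with top/ scene: project predicted points using F top
g=np.array([[56,-22,26],[56,22,26],[-37,-20,61],[-37,20,61]])/1000
print(proj(g@Rj.T+J))
E
```

```text
lipfront [[-34.7, 18.3, 61.0], [-34.8, -21.7, 61.0]] [[-17.6, -114.6, 137.9], [22.4, -114.7, 137.9]]
liprear [[-48.2, 18.4, 61.0], [-48.3, -21.6, 61.0]] [[-17.6, -101.1, 137.9], [22.4, -101.2, 137.9]]
baseL [[38.0, 32.4, 12.0], [-13.0, 32.6, 12.0], [-63.5, 32.8, 12.0]] [[-31.8, -187.3, 186.9], [-31.8, -136.3, 186.9], [-31.9, -85.8, 186.9]]
baseR [[38.0, -37.6, 12.0], [-13.1, -36.7, 12.0], [-63.7, -35.9, 12.0]] [[38.1, -187.6, 186.8], [37.4, -136.5, 186.8], [36.9, -85.9, 186.9]]
[[256.95670943 214.50940912]
 [254.89846105 227.92751877]
 [284.22888505 218.88984225]
 [282.35753268 231.4480075 ]]
```

The tube sits level in the hand, with 62 mm on the stop side of the TCP and 50 mm on the jaw side. The jig sits 2.5 mm towards tool +x and is parallel to the tool. The lip edge, at crop row 253, is 114.6 mm ahead of the TCP. I'll move over the jig, in front of the lip, and look again.

Request:
arm_command --rows "0.05 -1 0 0 1;0.05 -2 0 0 1;0.05 -3 0 0 1;0.05 -3.39 0 0 1;0.05 -3.39 0.5 0 1;0.05 -3.39 1.2 0 1;0.05 -3.39 1.9 0 1;0.05 -3.39 2.5 0 1;0.05 -3.39 2.7 0 1;0.05 -3.39 2.7 0 1;0.05 -3.39 2.7 0 1"

```text
clock: 6.42
tcp_pos: [0.4563, 0.2141, 0.0656]
tool_rot: [[0.992, -0.128, 0.003], [-0.128, -0.992, 0.001], [0.002, -0.001, -1.0]]
contact_force: [-0.1, 0.5, -0.3]
gripper_width: 0.0295
```

```bash
python3 - <<'E'
from h import *
s,f=snap("w4")
print({k:np.round(s[k],4).tolist() for k in ["clock","tcp_pos","tool_rot","contact_force","gripper_width"]})
s2,f2=snap("s4","scene"); im=cv2.imread("pics/s4.png")
cv2.imwrite("pics/s4c.png",cv2.resize(im[100:240,260:430],None,fx=4.2,fy=4.2,interpolation=cv2.INTER_CUBIC))
E
```

```text
{'clock': 6.425, 'tcp_pos': [0.4563, 0.2141, 0.0656], 'tool_rot': [[0.9918, -0.1277, 0.0025], [-0.1277, -0.9918, 0.0012], [0.0023, -0.0015, -1.0]], 'contact_force': [-0.1156, 0.5186, -0.3021], 'gripper_width': 0.0295}
```

View pics/w4.png

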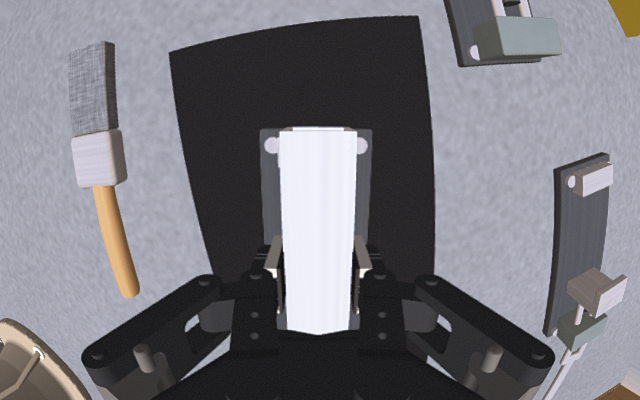

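View pics/s4c.png

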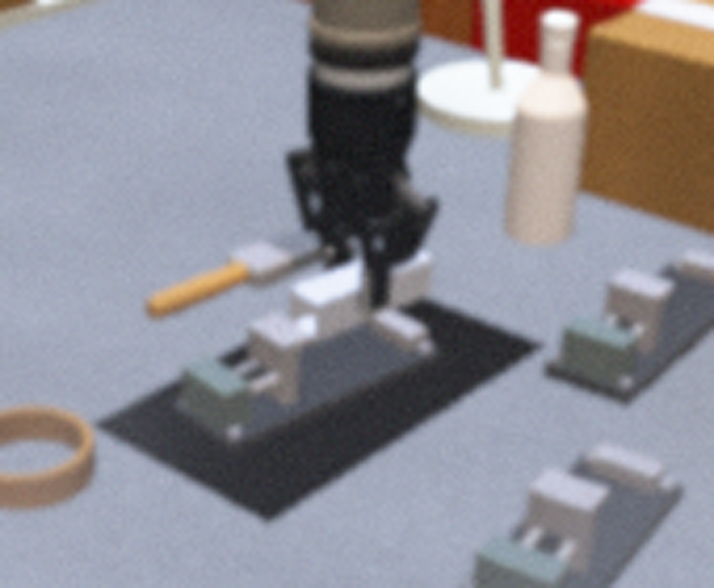

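```bash
python3 - <<'E'
from h import *
s,f=load("w4")
P=wback([(260,129),(372,129),(261,200),(372,200)],.012,f,s); print(np.round((P-s["tcp_pos"])@np.array(s["tool_rot"])*1000,1).tolist())
im=cv2.imread("pics/w4.png")
cv2.imwrite("pics/w4c.png",cv2.resize(im[110:240,240:400],None,fx=4.5,fy=4.5,interpolation=cv2.INTER_CUBIC))
E
```

```text
[[-35.1, -59.1, 53.6], [33.5, -59.1, 53.8], [-36.2, -13.7, 53.5], [35.2, -13.7, 53.7]]
```

View pics/w4c.png

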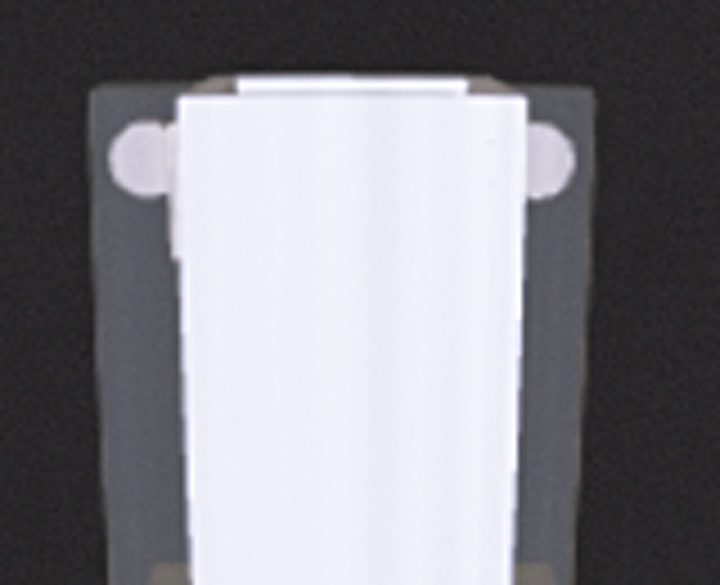

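The tube is over the seat, laterally within 1 mm, and the stop is hidden beneath its far end. I'll lower it onto the stop's top edge so it pivots in the pads with the jaw end going down.

Request:
arm_command --rows "0 0 0.1 0 1;0 0 0.2 0 1;0 0 0.3 0 1;0 0 0.4 0 1;0 0 0.45 0 1;0 0 0.5 0 1;0 0 0.5 0 1;0 0 0.5 0 1"

```text
clock: 7.52
tcp_pos: [0.455, 0.2127, 0.0399]
tool_rot: [[0.992, -0.128, -0.001], [-0.128, -0.992, -0.002], [-0.0, 0.002, -1.0]]
contact_force: [-2.2, -2.3, 5.4]
gripper_width: 0.0296
```

```bash
cat > look.py <<'E'
import sys
from h import *
n=sys.argv[1]
s,f=snap("w"+n)
print({k:np.round(s[k],4).tolist() for k in ["clock","tcp_pos","contact_force","gripper_width","torque"]})
im=f["img"][:,:,::-1]; a=cv2.resize(im[90:260,230:410],None,fx=2.1,fy=2.4,interpolation=cv2.INTER_CUBIC)
s2,f2=snap("s"+n,"scene"); im=f2["img"][:,:,::-1]; b=cv2.resize(im[150:218,295:375],None,fx=5,fy=6,interpolation=cv2.INTER_CUBIC)
cv2.imwrite(f"pics/c{n}.png",np.hstack([a,b]))
E
python3 look.py 5
```

```text
{'clock': 7.525, 'tcp_pos': [0.455, 0.2127, 0.0399], 'contact_force': [-2.1587, -2.304, 5.3667], 'gripper_width': 0.0296, 'torque': [-0.3152, 0.5115, 0.0045]}
```

View pics/c5.png

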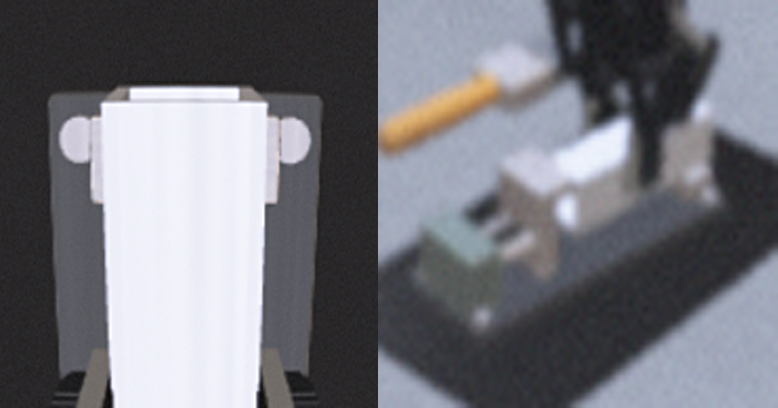

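Request:
arm_command --rows "0 0 0.03 0 1;0 0 0.06 0 1;0 0 0.09 0 1;0 0 0.09 0 1"

```text
clock: 8.12
tcp_pos: [0.4548, 0.2113, 0.0357]
tool_rot: [[0.992, -0.128, -0.001], [-0.128, -0.992, -0.004], [-0.001, 0.004, -1.0]]
contact_force: [-3.9, -5.1, 9.6]
gripper_width: 0.0295
```

```bash
python3 look.py 6
```

```text
{'clock': 8.125, 'tcp_pos': [0.4548, 0.2113, 0.0357], 'contact_force': [-3.8511, -5.0804, 9.6134], 'gripper_width': 0.0295, 'torque': [-0.8502, 0.8103, 0.1475]}
```

View pics/c6.png

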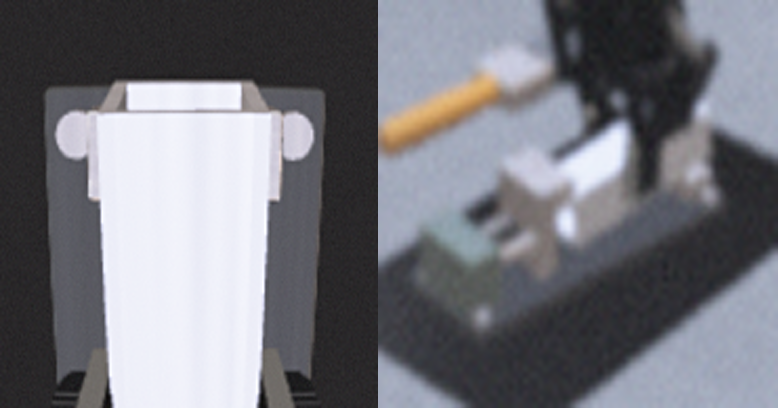

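```bash
cat > tilt.py <<'E'
import sys
from h import *
from scipy.optimize import least_squares
def fit(name,L,Rr,row,jx=None):
    s,f=load(name); obs=np.array([[L,row],[Rr,row]])
    def pts(t,dy=0,dz=0):
        def r(y,z): # rotate in tool y-z about grasp (0,-11)
            c,sn=np.cos(t),np.sin(t); y0,z0=y,z+11; return c*y0-sn*z0+dy, sn*y0+c*z0-11+dz
        return {k:r(*v) for k,v in dict(topS=(-62.1,-14.7),botS=(-62.1,15.3),topJ=(49.9,-14.7),botJ=(49.9,15.3)).items()}
    def res(p):
        y,z=pts(p[0],0,p[1])["topS"]
        P=np.array([[-15,y,z],[15,y,z]])/1000@np.array(s["tool_rot"]).T+s["tcp_pos"]
        return (wproj(P,f,s)-obs).ravel()
    r=least_squares(res,[.1,0]); t,dz=r.x
    print("tilt deg",np.degrees(t),"slip z",dz,"res",np.round(r.fun,1))
    for k,(y,z) in pts(t,0,dz).items(): print(k,"tool y %.1f  height above base %.1f"%(y,s["tcp_pos"][2]*1000-z-12), "" if jx is None else "jig x %.1f"%(jx-y))
if __name__=="__main__": fit(sys.argv[1],*map(float,sys.argv[2:]))
E
python3 tilt.py w6 276.2 359.5 137.1 17.2; python3 tilt.py w5 279 357 131.8 18
```

```text
tilt deg 8.237548878927035 slip z -0.4461101965230738 res [-0.6  0.  -0.6 -0. ]
topS tool y -60.9  height above base 47.7 jig x 78.1
botS tool y -65.2  height above base 18.0 jig x 82.4
topJ tool y 49.9  height above base 31.7 jig x -32.7
botJ tool y 45.6  height above base 2.0 jig x -28.4
tilt deg -3.409714989170343 slip z -4.908142750725231 res [-0.7  0.1 -0.8  0.1]
topS tool y -62.2  height above base 43.8 jig x 80.2
botS tool y -60.4  height above base 13.9 jig x 78.4
topJ tool y 49.6  height above base 50.5 jig x -31.6
botJ tool y 51.4  height above base 20.5 jig x -33.4
```

The tube is tilted 8°. Its jaw end is 2 mm above the base with its top 32 mm up, below the 40 mm lip, and the stop end is above the stop. I'll slide it gently under the lip.

Request:
arm_command --rows "0 0.1 0 0 1;0 0.2 0 0 1;0 0.28 0 0 1;0 0.33 0 0 1;0 0.38 0 0 1;0 0.38 0 0 1"

```text
clock: 8.98
tcp_pos: [0.4529, 0.196, 0.0348]
tool_rot: [[0.992, -0.127, 0.001], [-0.127, -0.992, 0.002], [0.0, -0.003, -1.0]]
contact_force: [1.6, 4.4, -3.6]
gripper_width: 0.0297
```

```bash
python3 look.py 7
```

```text
{'clock': 8.975, 'tcp_pos': [0.4529, 0.196, 0.0348], 'contact_force': [1.5721, 4.3638, -3.6081], 'gripper_width': 0.0297, 'torque': [1.0007, -0.1882, -0.01]}
```

View pics/c7.png

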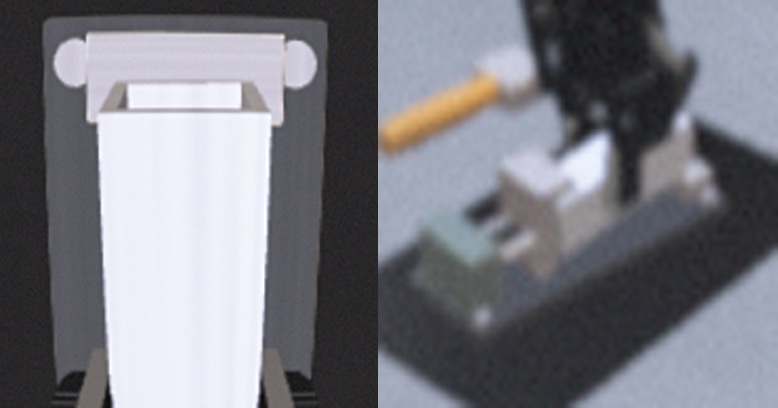

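```bash
python3 - <<'E'
from h import *
s,f=load("w7")
T=lambda P:np.round((P-s["tcp_pos"])@np.array(s["tool_rot"])*1000,1).tolist()
print("stop face top",T(wback([(271.9,141),(364.8,141.5)],.026,f,s)))
print("stop rear top",T(wback([(271.5,103.7),(365.5,104.5)],.026,f,s)))
print("base end",T(wback([(252,97.5),(385,97.5)],.012,f,s)))
E
python3 tilt.py w7 276.6 359.3 136.7
```

```text
stop face top [[-21.3, -56.1, 8.9], [22.3, -55.9, 9.0]]
stop rear top [[-21.1, -73.7, 9.0], [22.3, -73.3, 9.0]]
base end [[-33.3, -77.5, 23.0], [34.5, -77.5, 23.0]]
tilt deg 7.904855743199481 slip z 0.04150762244573462 res [-0.7  0.  -0.7 -0. ]
topS tool y -61.0  height above base 46.0 
botS tool y -65.1  height above base 16.3 
topJ tool y 49.9  height above base 30.6 
botJ tool y 45.8  height above base 0.9
```

The tube touches the jaw at its rest position. The stop face is at tool y −56 and the tube's lower stop-end corner at −65, so I need about 10 mm of gentle push.

Request:
arm_command --rows "0 0.04 0 0 1;0 0.08 0 0 1;0 0.12 0 0 1;0 0.16 0 0 1;0 0.2 0 0 1;0 0.22 0 0 1;0 0.22 0 0 1"

```text
clock: 9.95
tcp_pos: [0.4516, 0.1868, 0.0351]
tool_rot: [[0.992, -0.126, 0.002], [-0.126, -0.992, 0.005], [0.001, -0.005, -1.0]]
contact_force: [0.6, 9.1, -4.7]
gripper_width: 0.0291
```

```bash
python3 look.py 8
```

```text
{'clock': 9.95, 'tcp_pos': [0.4516, 0.1868, 0.0351], 'contact_force': [0.631, 9.0813, -4.6619], 'gripper_width': 0.0291, 'torque': [1.9694, -0.2528, -0.0512]}
```

View pics/c8.png

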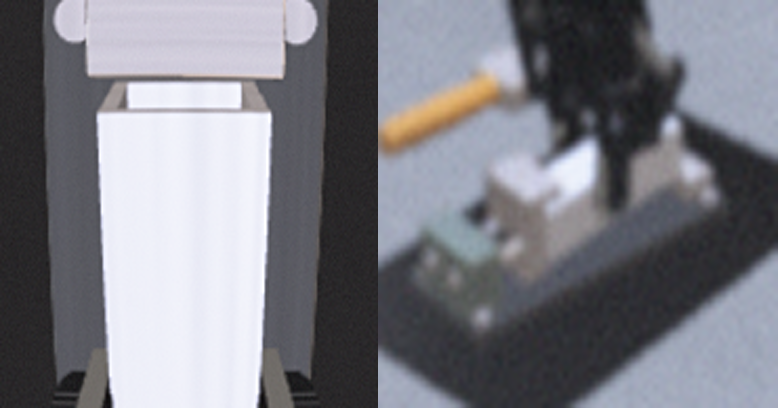

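```bash
python3 - <<'E'
from h import *
s,f=load("w8")
T=lambda P:np.round((P-s["tcp_pos"])@np.array(s["tool_rot"])*1000,1).tolist()
print("stop face top",T(wback([(272,121.9),(365,121.9)],.026,f,s)))
print("tube bottom end",T(wback([(285,124.6),(350,124.6)],.012+.0165,f,s)))
E
python3 tilt.py w8 276.2 359.3 136.7
```

```text
stop face top [[-21.1, -65.1, 9.4], [22.3, -65.1, 9.4]]
tube bottom end [[-14.7, -63.9, 6.9], [15.0, -63.8, 6.9]]
tilt deg 7.661332324065617 slip z -0.7625833728687831 res [-0.5  0.  -0.5 -0. ]
topS tool y -61.1  height above base 46.8 
botS tool y -65.1  height above base 17.1 
topJ tool y 49.9  height above base 31.9 
botJ tool y 45.9  height above base 2.1
```

Request:
arm_command --rows "0 0.03 0 0 1;0 0.06 0 0 1;0 0.06 0 0 1;0 0.06 0.03 0 1;0 0.06 0.06 0 1;0 0.06 0.09 0 1;0 0.06 0.09 0 1"

```text
clock: 10.92
tcp_pos: [0.4523, 0.1853, 0.0322]
tool_rot: [[0.992, -0.125, 0.004], [-0.125, -0.992, 0.007], [0.003, -0.007, -1.0]]
contact_force: [-0.1, 9.0, 2.9]
gripper_width: 0.0294
```

```bash
python3 look.py 9
```

```text
{'clock': 10.925, 'tcp_pos': [0.4523, 0.1853, 0.0322], 'contact_force': [-0.1149, 8.9662, 2.8874], 'gripper_width': 0.0294, 'torque': [1.7898, 0.0922, -0.126]}
```

View pics/c9.png

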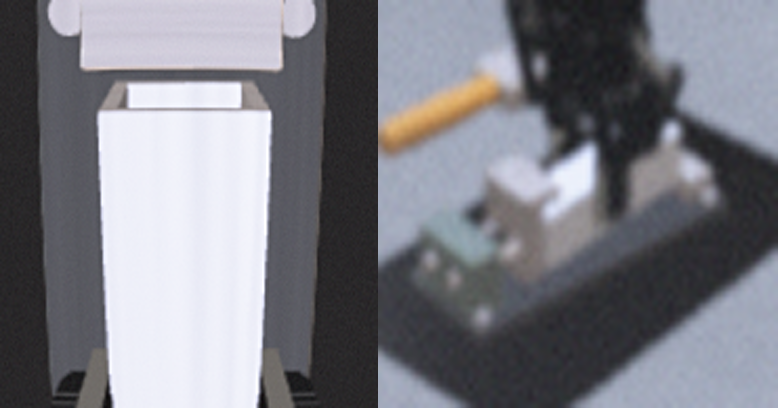

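Request:
arm_command --rows "0 0 0.03 0 1;0 0 0.06 0 1;0 0 0.09 0 1;0 0 0.11 0 1;0 0 0.11 0 1"

```text
clock: 11.65
tcp_pos: [0.4527, 0.1867, 0.0275]
tool_rot: [[0.992, -0.125, 0.006], [-0.125, -0.992, 0.008], [0.005, -0.009, -1.0]]
contact_force: [-0.6, 11.9, 7.3]
gripper_width: 0.0293
```

```bash
python3 look.py 10
```

```text
{'clock': 11.65, 'tcp_pos': [0.4527, 0.1867, 0.0275], 'contact_force': [-0.5803, 11.907, 7.3261], 'gripper_width': 0.0293, 'torque': [1.8946, 0.2688, -0.1675]}
```

View pics/c10.png

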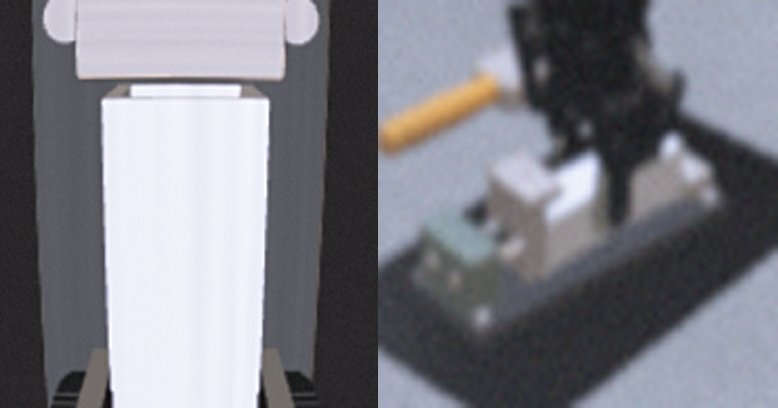

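Request:
arm_command --rows "0 0 0.03 0 1;0 -0.03 0.03 0 1;0 -0.06 0.03 0 1;0 -0.09 0.03 0 1;0 -0.12 0.03 0 1;0 -0.12 0.03 0 1"

```text
clock: 12.5
tcp_pos: [0.4529, 0.1872, 0.0258]
tool_rot: [[0.992, -0.126, 0.003], [-0.126, -0.992, -0.001], [0.003, 0.0, -1.0]]
contact_force: [-2.5, 2.1, 13.0]
gripper_width: 0.0295
```

```bash
python3 look.py 11; python3 tilt.py w10 278.6 358.1 131
```

```text
{'clock': 12.5, 'tcp_pos': [0.4529, 0.1872, 0.0258], 'contact_force': [-2.481, 2.136, 13.0021], 'gripper_width': 0.0295, 'torque': [0.2364, 0.7036, 0.0674]}
tilt deg -3.409781460622336 slip z -5.477426068194752 res [-0.5  1.  -1.7  1. ]
topS tool y -62.2  height above base 32.0 
botS tool y -60.4  height above base 2.0 
topJ tool y 49.6  height above base 38.6 
botJ tool y 51.4  height above base 8.7
```

View pics/c11.png

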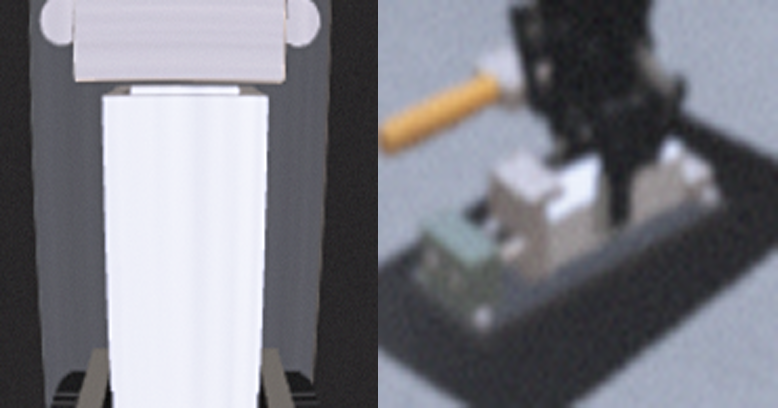

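The tube is flat now, with the far end just short of the stop. I'll ease the down-pressure and let it move onto the stop.

Request:
arm_command --rows "0 0 -0.03 0 1;0 0 -0.05 0 1;0 -0.03 -0.05 0 1;0 -0.06 -0.05 0 1;0 -0.06 -0.05 0 1"

```text
clock: 13.22
tcp_pos: [0.4531, 0.1886, 0.0261]
tool_rot: [[0.992, -0.128, 0.001], [-0.128, -0.992, -0.001], [0.001, 0.001, -1.0]]
contact_force: [1.7, 0.7, 2.9]
gripper_width: 0.0289
```

```bash
python3 look.py 12
```

```text
{'clock': 13.225, 'tcp_pos': [0.4531, 0.1886, 0.0261], 'contact_force': [1.6943, 0.6683, 2.8859], 'gripper_width': 0.0289, 'torque': [0.2484, -0.4241, 0.0498]}
```

View pics/c12.png

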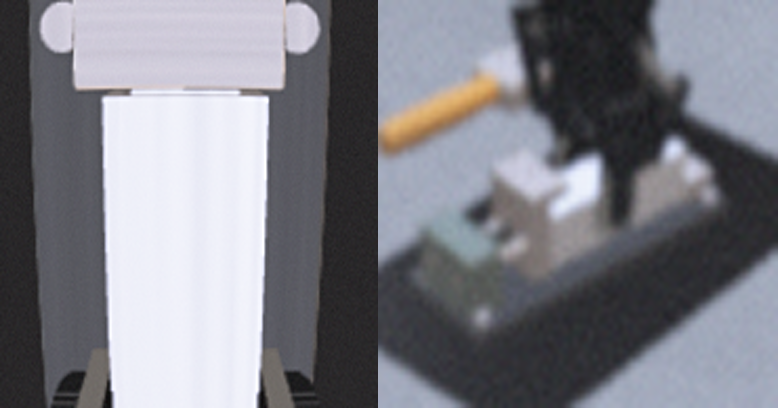

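Request:
arm_command --rows "0 -0.03 0 0 1;0 -0.06 0 0 1;0 -0.06 0 0 1;0 -0.06 0 0 0.5;0 -0.06 0 0 0.4;0 -0.06 0 0 0.3;0 -0.06 0 0 0.3;0 -0.06 0 0 0.3"

```text
clock: 14.32
tcp_pos: [0.4524, 0.1926, 0.0257]
tool_rot: [[0.992, -0.127, -0.0], [-0.127, -0.992, -0.0], [-0.0, 0.0, -1.0]]
contact_force: [-0.3, 1.3, 0.5]
gripper_width: 0.06
```

```bash
python3 look.py 13
```

```text
{'clock': 14.325, 'tcp_pos': [0.4524, 0.1926, 0.0257], 'contact_force': [-0.2935, 1.259, 0.5014], 'gripper_width': 0.06, 'torque': [-0.0016, -0.0201, -0.0365]}
```

View pics/c13.png

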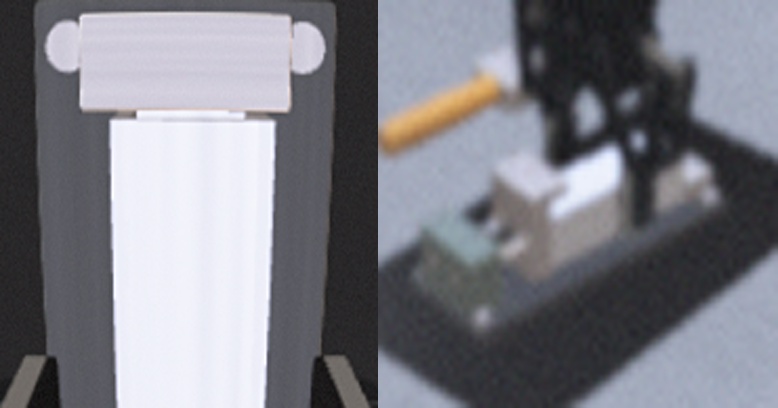

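Released. I'll retreat straight up, then move back to view the whole jig.

Request:
arm_command --rows "0 0 -0.2 0 0.3;0 0 -0.6 0 0.3;0 0 -1.4 0 0.3;0 0 -2.4 0 0.3;0 0 -3.4 0 0.3;0 1 -4 0 0.3;0 1.8 -4 0 0.3;0 1.8 -4 0 0.3;0 1.8 -4 0 0.3"

```text
clock: 15.55
tcp_pos: [0.4409, 0.1041, 0.2262]
tool_rot: [[0.992, -0.127, 0.001], [-0.127, -0.992, 0.001], [0.0, -0.001, -1.0]]
contact_force: [0.4, 0.4, 1.0]
gripper_width: 0.0601
```

```bash
python3 - <<'E'
from h import *
s,f=snap("w14")
print({k:np.round(s[k],4).tolist() for k in ["clock","tcp_pos","tool_rot","contact_force"]})
im=f["img"][:,:,::-1]; cv2.imwrite("pics/c14.png",cv2.resize(im[40:250,220:420],None,fx=3.5,fy=2.8,interpolation=cv2.INTER_CUBIC))
s2,f2=snap("s14","scene"); im=f2["img"][:,:,::-1]; cv2.imwrite("pics/cs14.png",cv2.resize(im[155:225,280:380],None,fx=8,fy=8,interpolation=cv2.INTER_CUBIC))
E
```

```text
{'clock': 15.55, 'tcp_pos': [0.4409, 0.1041, 0.2262], 'tool_rot': [[0.9919, -0.127, 0.0006], [-0.127, -0.9919, 0.0008], [0.0005, -0.0009, -1.0]], 'contact_force': [0.3519, 0.4058, 1.0492]}
```

View pics/c14.png

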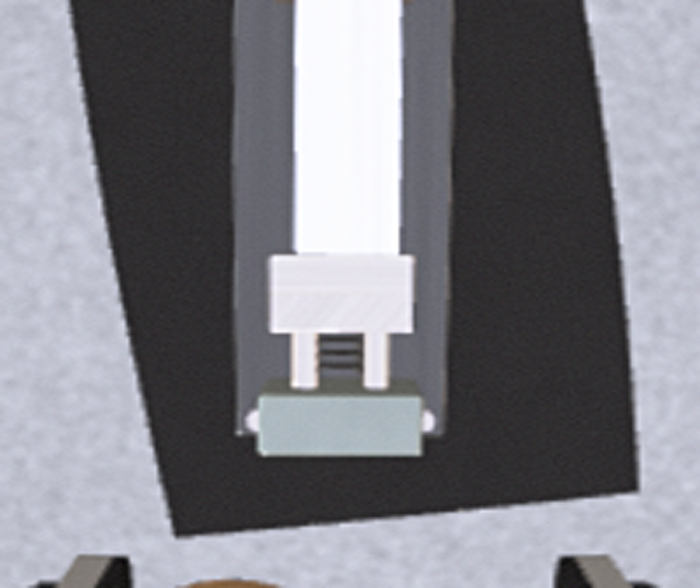

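View pics/cs14.png

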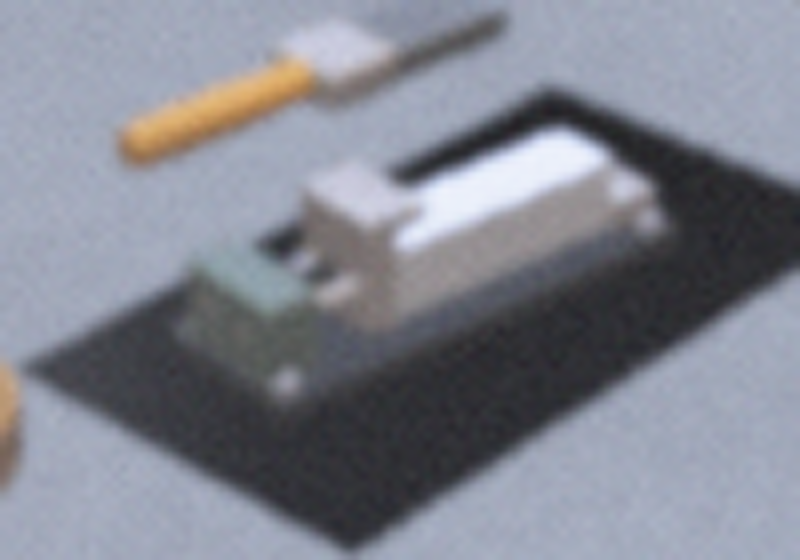

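```bash
python3 - <<'E'
from h import *
s,f=snap("t14","top"); im=f["img"][:,:,::-1]
a=cv2.resize(im[195:260,235:325],None,fx=6,fy=6,interpolation=cv2.INTER_CUBIC)
w=cv2.imread("pics/w14.png"); cv2.imwrite("pics/ct14.png",a); cv2.imwrite("pics/cw14.png",cv2.resize(w[0:130,260:370],None,fx=5,fy=4.5,interpolation=cv2.INTER_CUBIC))
E
```

```text
(no output)
```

View pics/ct14.png

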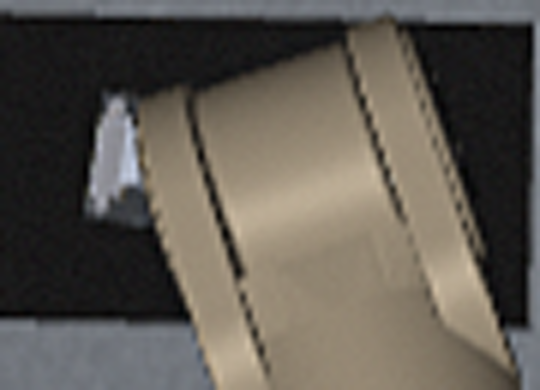

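View pics/cw14.png

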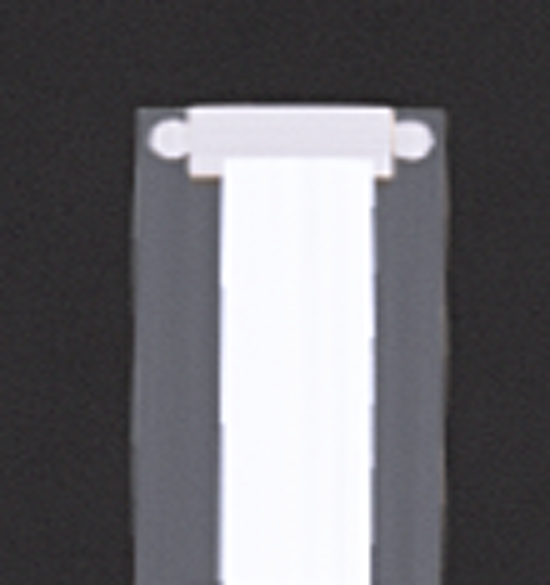

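```bash
python3 - <<'E'
from h import *
s,f=load("w14")
T=lambda P:np.round((P-s["tcp_pos"])@np.array(s["tool_rot"])*1000,1)
q=lambda L:(np.array(L,float)+.5)/[5,4.5]-.5+[260,0]
r=lambda L:(np.array(L,float)+.5)/[3.5,2.8]-.5+[220,40]
st=T(wback(q([(190,178),(392,178)]),.026,f,s)); print("stop face",st.tolist())
print("stop rear",T(wback(q([(190,107),(392,107)]),.026,f,s)).tolist())
print("base",T(wback(q([(136,110),(446,110),(134,540),(446,540)]),.012,f,s)).tolist())
for z in (.042,): print("tube end top",T(wback(q([(221,158),(376,158)]),z,f,s)).tolist(),"edges",T(wback(q([(219,540),(373,540)]),z,f,s)).tolist(),T(wback(r([(296,240),(400,240)]),z,f,s)).tolist())
print("lip front",T(wback(r([(270,256),(413,256)]),.061,f,s)).tolist())
print("housing",T(wback(r([(258,396),(421,396)]),.046,f,s)).tolist())
E
```

```text
stop face [[-21.0, -147.9, 200.3], [22.1, -147.9, 200.4]]
stop rear [[-21.1, -166.1, 200.3], [22.1, -166.2, 200.4]]
base [[-34.0, -169.7, 214.3], [35.2, -169.7, 214.4], [-34.6, -59.0, 214.2], [35.3, -59.0, 214.3]]
tube end top [[-13.7, -148.9, 184.3], [17.8, -149.0, 184.4]] edges [[-14.2, -59.9, 184.3], [17.3, -59.9, 184.3]] [[-13.4, -53.9, 184.3], [17.0, -53.9, 184.3]]
lip front [[-19.8, -49.4, 165.2], [19.7, -49.4, 165.3]]
housing [[-25.1, 4.0, 180.2], [23.7, 4.0, 180.2]]
```

All checks agree: the tube end is at the stop face, the lip is 98.5 mm from the stop (99 mm expected), the tube is about 1.5 mm off centre, and it lies parallel. I'll hand it in.

```bash
python3 - <<'E'
from rig import ctrl
print(ctrl.close_job())
E
```

```text
the job is handed in; nothing more can be done
None
```

The jig on the mat is jig_b, so I mounted the 112 mm tube (112.6 mm in the close crop) in it and handed the job in at about 15.6 s. I tilted the tube in the pads on the stop's edge, slid it under the lip and pushed the jaw back gently. Then I laid the tube flat, let it onto the stop and released it.

**Last checks, wrist view after retreat:**
- The tube end is within about 1 mm of the stop face.
- The lip is 98.5 mm from the stop face. I expected 99 mm with the tube held, so the jaw is pushed back about 6 mm.
- The tube is about 1.5 mm off centre across the jig and parallel to it. The scene view shows it lying flat.
- The force at the tool was at most about 12 N along the push while pushing the jaw, and 13 N upward when the tube was pressed flat.
- The gripper was clear of everything. I saw no contact with the other spacers or bystanders, but I did not measure their positions again.

**Checks that disagreed or failed:**
- The top and wrist cameras differed by about 2 mm on the jig's place. I used the wrist measurement.
- My tilt fit gave unusable values when the tube was nearly flat, so I judged flatness from the pictures there.
- In the final top view the arm hid the jig, so it gave no check.

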